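# Dispense two electrode plates into the catch dish

## Task

The jar is standing where the catch dish belongs: set it aside, upright on the bench, and put the dish under the dispenser's outlet, pushed home against the pedestal. Then work the sprung plunger fully in and let it come all the way back, twice, so that exactly two graphite plates lie in the dish and the other two stay in the magazine; leave the dish flat on the bench, the plunger out, and do not knock or shift the other bench things.

Things in the scene. Friction and masses are not known exactly. Their poses are not given: they have to be found in the camera images.
- dispenser: plate dispenser fixed to the bench. Origin: on the bench below its magazine's centre; +x points out of the outlet, the way the plunger is pushed; z up. White pedestal x -34 to +4 mm, 60 mm wide, 44 mm high. On it an overhanging, capped steel magazine, open between its posts, of four stacked plates, x -34 to +29, y -33 to +33 mm, underside 44 mm and top 101 mm above the bench
- outlet (a point): middle of the lower edge of the outlet slot (10 mm high, at the foot of the magazine's +x side), 24 mm along the dispenser's +x from its origin, 50 mm above the bench. A plate pushed out falls off the edge here and lands 10 to 80 mm along +x from the dispenser's origin, within 30 mm of its centre line
- dish_home (a point): point on the bench where the dish's centre comes when the dish is home: 59 mm along the dispenser's +x from its origin, its sides parallel to the dispenser's, a 100 mm wide end wall touching the pedestal's face at x = +4 mm. That wall then lies under the magazine's overhang, so the dish must be slid in along the bench from +x, grip end away
- plunger (a joint): sprung plunger, in m: 0 = out (home), 0.052 = fully in, along the dispenser's +x. Spring 3 N at the start, 12 N at the end (damping 10 N per m/s); it returns when let go. Fully in, it pushes the lowest plate right out (falls past about 0.045); part-way, the plate stays half out. Back at 0, the next plate drops before it
- push_face (a point): centre of the rear face (looking to the dispenser's -x) of the plunger's upright black push plate, 96 mm behind the dispenser's origin when home, 56 mm above the bench; moves with the plunger. Push plate 36 mm wide, 6 mm thick, 34 to 78 mm above the bench
- dish: shallow open aluminium catch dish, 110 mm (its x) by 100 mm (its y), walls 25 mm high and 4 mm thick, floor 4 mm; 0.14 kg, loose. Origin: centre of its underside. In the middle of its +x end stands a grip
- dish_grip (a point): middle of the top of the dish's grip, an upright grey block 14 mm thick (dish x, from +51 to +65 mm; it takes the wall's place there), 32 mm wide (dish y), its top 48 mm above the dish's underside; 58 mm along the dish's +x from its origin
- jar: squat round jar, 46 mm diameter, 70 mm high, 0.15 kg or so, standing before the outlet where the dish has to go. Origin: centre of its underside; z up its axis
- flask: tall clear bottle, 60 mm diameter, 170 mm high, beside the dish's place; bystander. Origin: centre of its underside
- bowl: white porcelain bowl, 70 mm diameter, 35 mm high, bystander. Origin: centre of its underside
- beaker: glass beaker, 66 mm diameter, 85 mm high, bystander. Origin: centre of its underside
- vial: small amber vial, 30 mm diameter, 55 mm high, bystander. Origin: centre of its underside
- weight: steel calibration weight with a head, 36 mm diameter, 43 mm high, standing behind the plunger, bystander. Origin: centre of its underside
- spatula: steel spatula lying flat along its x axis, 150 mm long, about 30 mm wide and under 30 mm high, bystander. Origin: about its middle, underside
- plate1_center (a point): centre of a dark graphite plate, 40 x 40 x 8 mm, 25 g; number 1 from the bottom of the stack at the start (centre 54 mm above the bench while in the magazine)
- plate2_center (a point): centre of a dark graphite plate, 40 x 40 x 8 mm, 25 g; number 2 from the bottom of the stack at the start (centre 62 mm above the bench while in the magazine)
- plate3_center (a point): centre of a dark graphite plate, 40 x 40 x 8 mm, 25 g; number 3 from the bottom of the stack at the start (centre 70 mm above the bench while in the magazine)
- plate4_center (a point): centre of a dark graphite plate, 40 x 40 x 8 mm, 25 g; number 4 from the bottom of the stack at the start (centre 78 mm above the bench while in the magazine)
Not all that is in view belongs to the job. Leave any brown look-alike of the dish alone.

How it is judged:
On the way, in this order (a step that is already met when the one before it is completed fails the run):
1. the dish stands flat on the bench under the outlet, before the plunger is worked (x of dish in the frame of dispenser between 0.04 and 0.085 m and y of dish in the frame of dispenser between -0.03 and 0.03 m and height (world z) of dish below 0.005 m and angle between dish's own z axis and vertical below 0.06 rad and value of joint plunger below 0.01 m), for 0.2 s.
2. the first plate is in the dish and the plunger has come back (x of plate1_center in the frame of dish between -0.055 and 0.055 m and y of plate1_center in the frame of dish between -0.05 and 0.05 m and z of plate1_center in the frame of dish between 0 and 0.035 m and value of joint plunger below 0.005 m), for 0.1 s.
3. the second plate is in the dish too and the plunger has come back (all of step 2 and x of plate2_center in the frame of dish between -0.055 and 0.055 m and y of plate2_center in the frame of dish between -0.05 and 0.05 m and z of plate2_center in the frame of dish between 0 and 0.035 m), for 0.1 s.
At the end, for the whole second after the job is handed in: Plates 1 and 2 lie in the dish (centres inside its walls, under 35 mm up), 3 and 4 in the magazine; plunger out within 5 mm; dish flat on the bench (5 mm, 0.06 rad); jar upright on the bench (5 mm, 0.1 rad) outside the dish; all at rest (all of step 3 and x of plate3_center in the frame of dispenser between -0.012 and 0.012 m and z of plate3_center in the frame of dispenser between 0.045 and 0.09 m and x of plate4_center in the frame of dispenser between -0.012 and 0.012 m and z of plate4_center in the frame of dispenser between 0.045 and 0.09 m and height (world z) of each of dish, jar below 0.005 m and angle between dish's own z axis and vertical below 0.06 rad and angle between jar's own z axis and vertical below 0.1 rad and linear speed of each of dish, jar below 0.02 m/s and horizontal distance between jar and dish above 0.07 m); the robot touches nothing.
It fails at once if a bystander (flask, bowl, beaker, vial, weight or spatula) is shifted more than 30 mm (distance of any of flask, bowl, beaker, vial, weight, spatula from where it was at the start of the episode above 0.03 m).
It fails at once if the flask, bowl, beaker, vial or weight is tipped over (angle between any of flask, bowl, beaker, vial, weight's own z axis and vertical above 0.35 rad).
It fails at once if a third plate leaves the magazine (x of plate3_center in the frame of dispenser above 0.03 m).
It also fails if it takes over 72 s, if anything falls off the work surface, if the arm or the gripper's body presses on something with over 40 N, if the wrist force passes 120 N, or if a joint passes its speed limit or range.

## Robot

A 7-joint arm with a two-finger parallel gripper is mounted at the origin on the work surface. World frame = base frame: x ahead of the robot, y to its left, z up, the work surface at z = 0. Lengths are in m, angles in rad, forces in N, time in s.
With the tool pointing down it reaches from about 0.425 to 0.825 m from the base axis. Payload 3.6 kg.
Tool frame: the origin (TCP) lies midway between the tips of the shut fingers; the grasp point (between the pads) lies 19 mm behind it; z points along the fingers, y is the direction in which the jaws open and shut (so a half turn about z gives the same grasp; the last joint's range is limited). The gripper opens to 93 mm and grips with 3 to 60 N. Pads are 15 mm wide; open, the fingers measure 128 mm over their backs; the gripper's body (75 mm by 188 mm) begins 65 mm behind the grasp point.
Start: joints at [-1.28, 0.615, -0.013, 1.423, 0.008, 1.103, -0.04], TCP at [0.202, 0.618, 0.194] pointing down, gripper open.
Joint ranges: [-3.12, 3.12], [-0.3, 2.06], [-1.34, 1.32], [0.26, 2.42], [-1.36, 4.5], [0.01, 1.98], [-2.84, 2.84]. Speed limits (rad/s): [2.79, 2.79, 3.14, 3.14, 3.14, 3.14, 3.14].

## Interface

Orientations are given as a unit quaternion [x, y, z, w].
In Python, from bench import arm gives the robot as it stands.
- The arm moves only by the shell command python3 -m pendant 'ROWS'. ROWS is JSON, a list of rows, each a list of 5 numbers: the shift along the tool's x, y, z in cm, then the turn about the tool's z in degrees, then the gripper command: -1 is shut, 1 is fully open, values between are in proportion. A call has 1 to 8 rows; each row shifts and turns the commanded pose from where the row before left it, along the tool's axes as they then stand; what a row does not reach is not made up. A row lasts 1/12 s, in which the tool goes at most 41.7 mm and 7.16 degrees, less where a joint would pass 70% of its speed; a pose out of reach is approached as far as the arm can. A call with a gripper value outside its range is refused whole. The fingers move at their own pace and stop on an object; the grip force is fixed at half the most. Time passes only in rows, so rows that do not move let the fingers close. It gives the time, the measured TCP pose, the force and the opening at its end, in the units of the state.
- arm.sense(): the state, without advancing time (a new reading comes with each control period).
- arm.capture(name): name is "scene" or "side" or "wrist"; returns a dict with "frame" (400x640x3 uint8, red, green, blue), "mtx" (3x3 intrinsics, pixels), "R" (3x3) and "t" (3): a world point X has camera coordinates R X + t. Camera axes: x right, y down, z forward; pixel columns grow to the right and rows downward; lengths in m; the calibration is good to about 2 mm. The wrist camera is an equidistant fisheye: a pixel r from the principal point sees the ray r / f radians off the axis. A picture is of the moment at which its call begins. There is no depth.
- arm.job_done(): hands the job in, once; it reports no verdict.
The state is a dict: "t": time; "joint_pos": joint angles; "dq": joint speeds; "joint_torque": joint torques, N m; "eef_pos": TCP position; "ee_rot": TCP orientation; "force": force on the tool from outside, world axes, zero at the start; "wrist_torque": the same for the moment, N m; "grip_width": opening from 0.0 (shut) to 1.0 (fully open).
Only numpy, scipy, OpenCV 4.12 (cv2) and the standard library are available. Lean on these libraries where they do the work, as an engineer would, in place of code of your own. Each camera call takes 0.05 s, during which the arm holds its last target. There are 200 camera calls.

## Working session

There is one attempt and no reset: what is moved stays moved. The work goes in short steps, Python scripts to look and compute and a shell command to move; the robot and the scene stay as the last step left them, time stands still between calls to the robot, and variables do not carry over. Pictures are saved under pics/ and viewed, about 8 in all and at most 12, crops included, and the job is handed in when it is done.

```bash
mkdir -p pics; ls
python3 - <<'E'
from bench import arm
import cv2,numpy as np,pickle
s=arm.sense();print({k:np.round(v,3).tolist() for k,v in s.items()})
d={}
for n in("scene","side","wrist"):
    c=arm.capture(n);d[n]=c
    cv2.imwrite(f"pics/{n}0.png",c["frame"][:,:,::-1]);print(n,c["mtx"].round(1).tolist(),(-c["R"].T@c["t"]).round(3),c["R"].round(2).tolist())
pickle.dump(d,open("c0.pkl","wb"))
E
```

```text
pics
{'t': 0.0, 'joint_pos': [-1.281, 0.616, -0.013, 1.425, 0.008, 1.103, -0.04], 'dq': [0.001, -0.0, 0.001, -0.001, -0.001, 0.0, 0.0], 'joint_torque': [0.0, -45.894, 0.209, -16.574, -0.061, 0.021, 0.0], 'eef_pos': [0.202, 0.617, 0.193], 'ee_rot': [0.158, 0.987, -0.001, -0.0], 'force': [0.013, 0.27, -0.29], 'wrist_torque': [-0.003, 0.049, 0.013], 'grip_width': 0.995}
scene [[410.0, 0.0, 316.0], [0.0, 410.0, 204.8], [0.0, 0.0, 1.0]] [1.353 0.412 0.879] [[-0.29, 0.96, 0.0], [0.66, 0.2, -0.73], [-0.7, -0.21, -0.69]]
side [[465.3, 0.0, 323.4], [0.0, 465.3, 201.0], [0.0, 0.0, 1.0]] [ 0.403 -0.727  0.971] [[0.99, -0.16, -0.01], [-0.12, -0.69, -0.72], [0.11, 0.71, -0.7]]
wrist [[309.7, 0.0, 324.7], [0.0, 309.7, 205.2], [0.0, 0.0, 1.0]] [0.126 0.641 0.384] [[0.31, 0.95, -0.0], [0.91, -0.3, 0.29], [0.27, -0.09, -0.96]]
```

View pics/scene0.png

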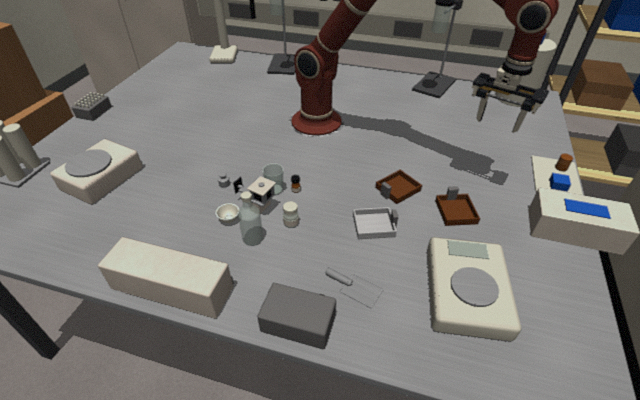

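View pics/side0.png

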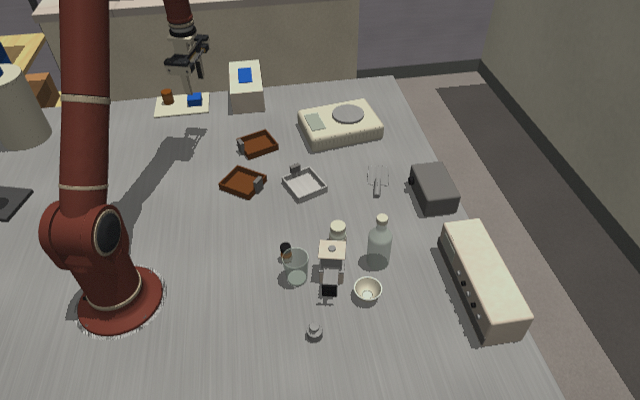

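```bash
cat > h.py <<'E'
import numpy as np,cv2,pickle
def ray(c,p):
    K=c["mtx"];d=c["R"].T@np.array([(p[0]-K[0,2])/K[0,0],(p[1]-K[1,2])/K[1,1],1]);return -c["R"].T@c["t"],d
def onz(c,p,z):
    o,d=ray(c,p);return o+d*(z-o[2])/d[2]
def proj(c,X):
    q=c["R"]@np.asarray(X,float)+c["t"];return (c["mtx"]@(q/q[2]))[:2]
def tri(c1,p1,c2,p2):
    o,d=ray(c1,p1);o2,e=ray(c2,p2)
    s=np.linalg.lstsq(np.c_[d,-e],o2-o,rcond=None)[0];a=o+d*s[0];b=o2+e*s[1]
    return (a+b)/2,np.linalg.norm(a-b)
def crop(im,x0,y0,x1,y1,k,fn):
    o=cv2.resize(im[y0:y1,x0:x1,::-1],None,fx=k,fy=k,interpolation=cv2.INTER_CUBIC)
    for u in range(x0,x1,20):cv2.putText(o,str(u),((u-x0)*k,10),0,.35,(0,0,255));cv2.line(o,((u-x0)*k,12),((u-x0)*k,18),(0,0,255))
    for v in range(y0,y1,20):cv2.putText(o,str(v),(0,(v-y0)*k+4),0,.35,(0,0,255));cv2.line(o,(24,(v-y0)*k),(30,(v-y0)*k),(0,0,255))
    cv2.imwrite(fn,o)
E
python3 - <<'E'
from h import *
d=pickle.load(open("c0.pkl","rb"))
crop(d["scene"]["frame"],210,155,410,255,4,"pics/sc1.png")
crop(d["side"]["frame"],220,150,420,350,4,"pics/x.png")
crop(d["side"]["frame"],240,155,400,305,4,"pics/si1.png")
E
```

```text
(no output)
```

View pics/sc1.png

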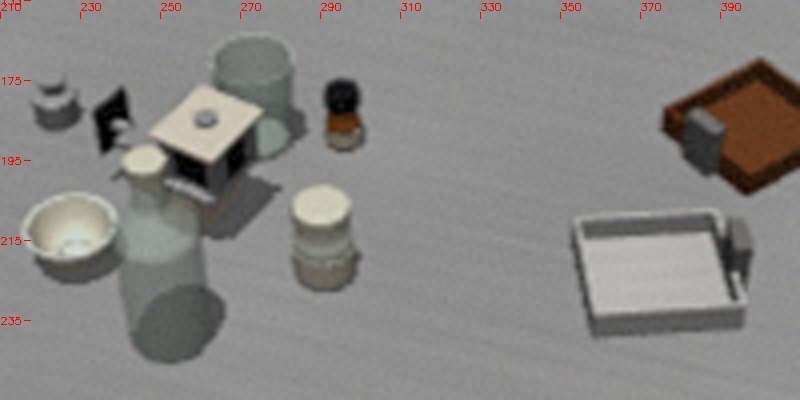

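View pics/si1.png

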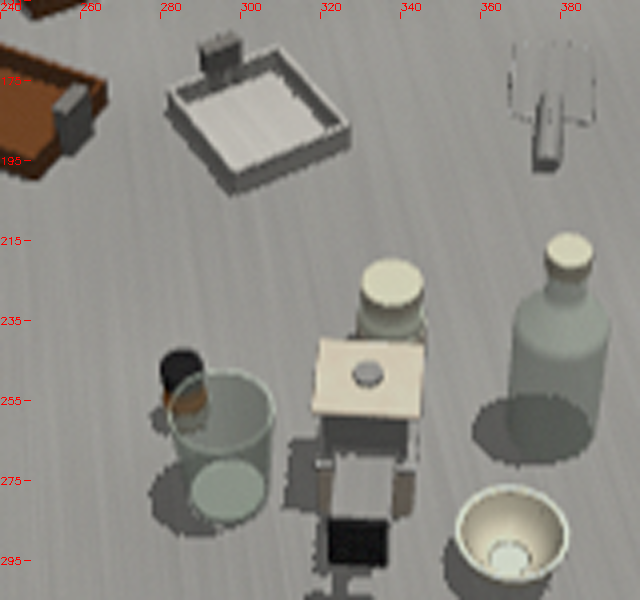

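Run:
```python
from h import *
d=pickle.load(open("c0.pkl","rb"));A=d["scene"];B=d["side"]
S=lambda x,y:(210+x/4-.4,155+y/4-.4)
T=lambda x,y:(240+x/4-.4,155+y/4-.4)
np.set_printoptions(precision=4,suppress=True)
def quad(n,pa,pb,z):
    for nm,c,f,ps in(("scene",A,S,pa),("side",B,T,pb)):
        P=np.array([onz(c,f(*p),z)[:2] for p in ps]);e=np.roll(P,-1,0)-P
        print(n,nm,P.tolist() and P.round(4).tolist(),"ctr",P.mean(0),"len",np.linalg.norm(e,axis=1),"ang",np.degrees(np.arctan2(e[:,1],e[:,0])))
quad("cap",[(206,86),(264,113),(212,163),(150,132)],[(319,340),(425,344),(423,414),(313,414)],.101)
quad("dish",[(575,217),(718,211),(744,312),(592,320)],[(167,95),(279,48),(350,127),(231,180)],.025)
for n,a,b,z in(("jar",(321,205),(392,283),.07),("grip",(740,226),(220,42),.048),("flasktop",(145,160),(568,250),.17),("bowlrim",(72,226),(512,530),.035),("beaker",(254,68),(222,412),.085),("vial",(342,90),(182,362),.055),("cap knob",(205,119),(368,374),.11),("pushtop",(111,97),(358,518),.078)):
    t,e=tri(A,S(*a),B,T(*b));print(n,onz(A,S(*a),z),onz(B,T(*b),z),"tri",t,e)
print("weight",onz(A,(223,180),.03),onz(B,(314,329),.03),"spat",onz(A,(340,277),.0),onz(A,(372,292),.0),onz(B,(377,190),0.01))
```

```text
cap scene [[0.4947, -0.021], [0.5111, 0.0315], [0.5729, 0.016], [0.555, -0.0396]] ctr [ 0.5334 -0.0033] len [0.055  0.0638 0.0584 0.0631] ang [  72.6821  -14.0581 -107.8502  162.9074]
cap side [[0.5039, 0.0245], [0.5678, 0.0102], [0.556, -0.0435], [0.4915, -0.0324]] ctr [ 0.5298 -0.0103] len [0.0654 0.055  0.0655 0.0583] ang [ -12.6004 -102.3852  170.2958   77.6761]
dish scene [[0.4731, 0.2608], [0.4352, 0.3623], [0.5326, 0.3973], [0.5715, 0.2962]] ctr [0.5031 0.3292] len [0.1083 0.1034 0.1084 0.1046] ang [ 110.4724   19.774   -68.9289 -160.2313]
dish side [[0.4357, 0.3558], [0.5283, 0.3964], [0.5682, 0.2957], [0.4729, 0.2539]] ctr [0.5013 0.3255] len [0.1011 0.1084 0.104  0.1085] ang [  23.7048  -68.3658 -156.3522  110.0964]
jar [0.5607 0.0921 0.07  ] [0.5625 0.0921 0.07  ] tri [0.562  0.0921 0.0707] 0.0012027615367821577
grip [0.4709 0.3816 0.048 ] [0.4812 0.3842 0.048 ] tri [0.4795 0.3806 0.0534] 0.004649880185951769
flasktop [0.6521 0.0087 0.17  ] [0.6528 0.0097 0.17  ] tri [0.6526 0.0091 0.1706] 0.00017746014180105977
bowlrim [ 0.6013 -0.0897  0.035 ] [ 0.6035 -0.0885  0.035 ] tri [ 0.6029 -0.0891  0.0363] 0.0007939110192255143
beaker [ 0.446 -0.003  0.085] [ 0.4389 -0.0088  0.085 ] tri [ 0.4395 -0.0054  0.08  ] 0.0012997502350934594
vial [0.4172 0.0577 0.055 ] [0.4194 0.0607 0.055 ] tri [0.4195 0.0587 0.0572] 0.000281699763446629
cap knob [ 0.5395 -0.0023  0.11  ] [ 0.5278 -0.0149  0.11  ] tri [ 0.5293 -0.0073  0.1005] 0.00042282799203899015
pushtop [ 0.5028 -0.0979  0.078 ] [ 0.508  -0.0946  0.078 ] tri [ 0.5071 -0.0962  0.0812] 0.0016384709789677948
weight [ 0.4706 -0.1702  0.03  ] [ 0.4593 -0.1762  0.03  ] spat [0.7096 0.282  0.    ] [0.7312 0.3718 0.    ] [0.7171 0.2697 0.01  ]
```

Scene and side views agree. The dispenser origin is about (0.531, -0.006) with yaw about 75°, the jar is at (0.5615, 0.092), and the dish is at (0.502, 0.327) with yaw about 111°. I'm moving above the jar now.

```bash
cat >> h.py <<'E'
def yaw(s):  # jaw (tool y) world angle, deg
    from scipy.spatial.transform import Rotation as R
    m=R.from_quat(s["ee_rot"]).as_matrix();return np.degrees(np.arctan2(m[1,1],m[0,1])),m
def to(x,y,z,a=None):
    from bench import arm
    s=arm.sense();p,m=yaw(s);e=m.T@(np.array([x,y,z])-s["eef_pos"])
    print("t",round(float(s["t"]),2),"tcp",np.round(s["eef_pos"],4),"jaw",round(p,2),"F",np.round(s["force"],1),"grip",round(float(s["grip_width"]),3),"| shift cm",(e*100).round(2),"turn",None if a is None else round((p-a+90)%180-90,2))
E
python3 -m pendant '[[-3.16,-2.42,0,0,0.5],[-3.16,-2.42,0,0,0.5],[-3.16,-2.42,0,0,0.5],[-3.16,-2.42,0,0,0.5],[-3.16,-2.42,0,0,0.5],[-3.16,-2.42,0,0,0.5],[-3.16,-2.42,0,0,0.5],[-3.16,-2.42,0,0,0.5]]'
python3 -m pendant '[[-3.16,-2.42,0,0,0.5],[-3.16,-2.42,0,0,0.5],[-3.16,-2.42,0,0,0.5],[-3.16,-2.42,0,0,0.5],[-3.16,-2.42,0,0,0.5],[-3.16,-2.42,0,0,0.5],[0,0,0,6,0.5],[0,0,0,6,0.5]]'
python3 -m pendant '[[0,0,0,6,0.5],[0,0,0,6,0.5],[0,0,0,6,0.5],[0,0,0,0,0.5]]'
python3 -c "
from h import *
to(.5615,.092,.035,41.8)"
```

```text
t: 0.82
eef_pos: [0.383, 0.353, 0.1939]
ee_rot: [0.158, 0.987, -0.0, -0.0]
force: [1.1, 0.9, -0.0]
grip_width: 0.749
t: 1.48
eef_pos: [0.5189, 0.1535, 0.1936]
ee_rot: [0.266, 0.964, -0.001, 0.0]
force: [-0.1, 0.3, -0.0]
grip_width: 0.753
t: 1.82
eef_pos: [0.5171, 0.1579, 0.1936]
ee_rot: [0.409, 0.913, -0.0, -0.0]
force: [-0.7, 0.7, -1.2]
grip_width: 0.748
t 1.82 tcp [0.5171 0.1579 0.1936] jaw 41.75 F [-0.7  0.7 -1.2] grip 0.748 | shift cm [-7.88 -1.06 15.86] turn -0.05
```

```bash
python3 -m pendant '[[-3.9,-0.5,0,0,0.5],[-3.9,-0.5,0,0,0.5],[0,0,0,0,0.5]]'
cat >> h.py <<'E'
def fray(c,p):
    K=c["mtx"];v=np.array([(p[0]-K[0,2])/K[0,0],(p[1]-K[1,2])/K[1,1]]);r=np.hypot(*v)
    return -c["R"].T@c["t"],c["R"].T@np.r_[v/max(r,1e-9)*np.sin(r),np.cos(r)]
def fonz(c,p,z):
    o,d=fray(c,p);return o+d*(z-o[2])/d[2]
E
python3 - <<'E'
from h import *
from bench import arm
c=arm.capture("wrist");pickle.dump(c,open("w1.pkl","wb"))
cv2.imwrite("pics/w1.png",c["frame"][:,:,::-1])
to(.5615,.092,.035,41.8)
E
```

```text
t: 2.07
eef_pos: [0.5659, 0.0832, 0.1941]
ee_rot: [0.412, 0.911, -0.003, 0.003]
force: [1.3, -1.7, 0.2]
grip_width: 0.748
t 2.12 tcp [0.5638 0.0873 0.1938] jaw 41.5 F [-0.9  1.2  0.4] grip 0.75 | shift cm [ 0.56  0.16 15.88] turn -0.3
```

View pics/w1.png

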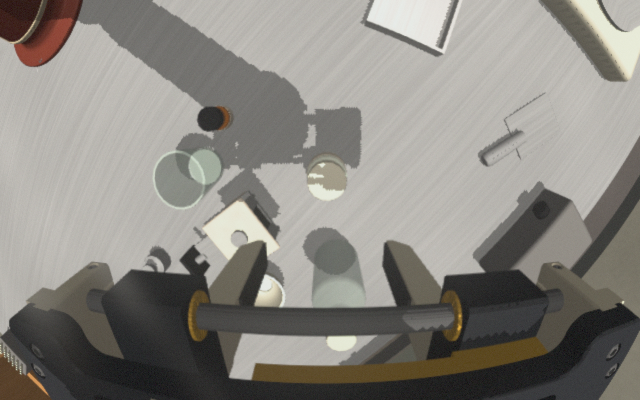

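Run:
```python
from h import *
c=pickle.load(open("w1.pkl","rb"))
np.set_printoptions(precision=4,suppress=True)
P=np.array([fonz(c,p,.101)[:2] for p in((203,231),(240,195),(279,241),(244,274))]);e=np.roll(P,-1,0)-P
print(P,P.mean(0),np.linalg.norm(e,axis=1),np.degrees(np.arctan2(e[:,1],e[:,0])))
print("knob",fonz(c,(239,238),.11),"jar",fonz(c,(327,178),.07),"push",fonz(c,(195,262),.06))
crop(c["frame"],140,100,400,300,3,"pics/w1c.png")
```

```text
[[ 0.4935 -0.0276]
 [ 0.5013  0.0307]
 [ 0.5605  0.0187]
 [ 0.5561 -0.0381]] [ 0.5278 -0.0041] [0.0588 0.0604 0.057  0.0635] [ 82.3168 -11.5132 -94.3808 170.4678]
knob [ 0.527  -0.0021  0.11  ] jar [0.5587 0.0939 0.07  ] push [ 0.5054 -0.0963  0.06  ]
```

View pics/w1c.png

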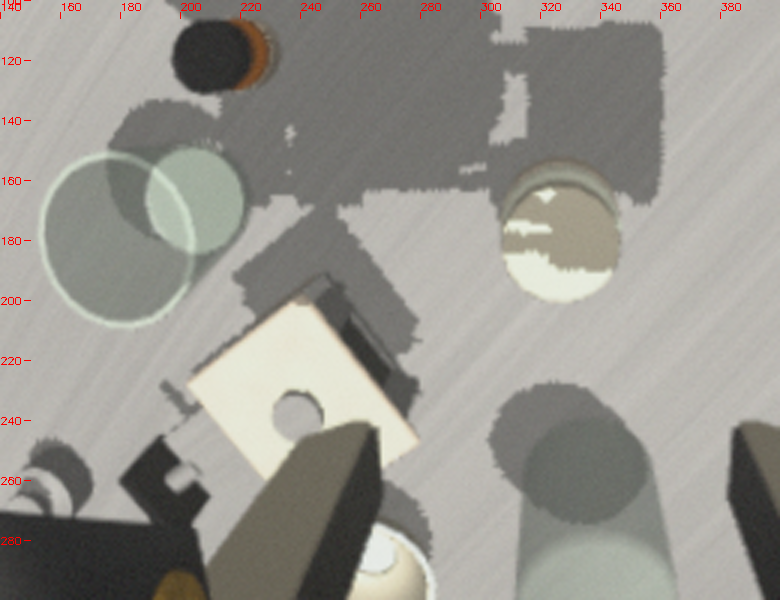

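```bash
python3 -m pendant '[[0.7,0.1,0,0,0.5],[0,0,3.2,0,0.5],[0,0,3.2,0,0.5],[0,0,3.2,0,0.5],[0,0,3.2,0,0.5],[0,0,3.0,0,0.5],[0,0,0,0,0.5],[0,0,0,0,-1]]'
python3 -m pendant '[[0,0,0,0,-1],[0,0,0,0,-1],[0,0,0,0,-1],[0,0,0,0,-1],[0,0,0,0,-1],[0,0,-2,0,-1],[0,0,-3,0,-1],[0,0,0,0,-1]]'
python3 -c "
from h import *
to(.45,.18,.14,41.8)"
```

```text
t: 2.78
eef_pos: [0.556, 0.101, 0.0351]
ee_rot: [0.406, 0.914, -0.001, -0.002]
force: [0.3, -0.1, 0.6]
grip_width: 0.713
t: 3.45
eef_pos: [0.5617, 0.0995, 0.0907]
ee_rot: [0.408, 0.913, 0.003, 0.004]
force: [1.3, 0.7, -0.8]
grip_width: 0.438
t 3.45 tcp [0.5617 0.0995 0.0907] jaw 41.84 F [ 1.3  0.7 -0.8] grip 0.438 | shift cm [13.43 -2.91 -5.02] turn 0.04
```

```bash
python3 -m pendant '[[1.2,-0.2,0.5,0,-1],[2.2,-0.5,0.5,0,-1],[2.2,-0.5,0.5,0,-1],[2.2,-0.5,0,0,-1],[2.2,-0.5,0,0,-1],[2.2,-0.5,0,0,-1],[1.2,-0.2,0,0,-1],[0,0,0,0,-1]]'
python3 -m pendant '[[0,0,0,0,-1],[0,0,0,0,-1]]'
python3 - <<'E'
from h import *
from bench import arm
to(.45,.18,.036,41.8)
c=arm.capture("side");crop(c["frame"],220,120,420,320,3,"pics/si2.png");pickle.dump(c,open("s2.pkl","wb"))
E
```

```text
t: 4.12
eef_pos: [0.4441, 0.1817, 0.0706]
ee_rot: [0.406, 0.914, -0.0, -0.002]
force: [-0.1, -0.3, -0.5]
grip_width: 0.434
t: 4.28
eef_pos: [0.4487, 0.1785, 0.0711]
ee_rot: [0.409, 0.913, 0.0, 0.001]
force: [0.9, 0.3, -2.3]
grip_width: 0.433
t 4.28 tcp [0.4487 0.1785 0.0711] jaw 41.76 F [ 0.9  0.3 -2.3] grip 0.433 | shift cm [0.03 0.19 3.51] turn -0.04
```

View pics/si2.png

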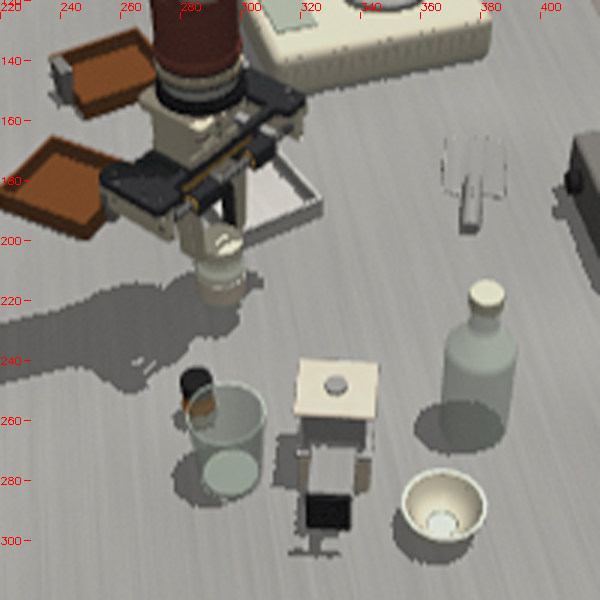

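The jar is held upright, with its base near (294,219). I'll lower it, release it and go to the dish grip.

```bash
python3 -m pendant '[[0,0,1.5,0,-1],[0,0,1.2,0,-1],[0,0,0.6,0,-1],[0,0,0.2,0,-1],[0,0,0,0,-1],[0,0,0,0,-1],[0,0,0,0,0.3],[0,0,0,0,0.6]]'
python3 -m pendant '[[0,0,0,0,0.7],[0,0,-1.5,0,0.7],[0,0,-4,0,0.7],[0,0,-4,0,0.7],[0,0,-4,0,0.7],[0,0,0,0,0.7],[0,0,0,0,0.3],[0,0,0,0,0]]'
python3 - <<'E'
from h import *
to(.481,.381,.15,110.8)
E
```

```text
t: 5.0
eef_pos: [0.4481, 0.1788, 0.0363]
ee_rot: [0.409, 0.913, 0.0, 0.001]
force: [-1.1, -0.0, -0.6]
grip_width: 0.536
t: 5.67
eef_pos: [0.4467, 0.1794, 0.1707]
ee_rot: [0.408, 0.913, -0.0, -0.0]
force: [-1.4, -0.6, -0.6]
grip_width: 0.754
t 5.67 tcp [0.4467 0.1794 0.1707] jaw 41.85 F [-1.4 -0.6 -0.6] grip 0.754 | shift cm [12.73 16.    2.07] turn -68.95
```

```bash
python3 -m pendant '[[2.5,3.2,0,0,0],[2.5,3.2,0,0,0],[2.5,3.2,0,0,0],[2.5,3.2,0,0,0],[2.5,3.2,0,0,0],[0,0,0,-6.9,0],[0,0,0,-6.9,0],[0,0,0,-6.9,0]]'
python3 -m pendant '[[0,0,0,-6.9,0],[0,0,0,-6.9,0],[0,0,0,-6.9,0],[0,0,0,-6.9,0],[0,0,0,-6.9,0],[0,0,0,-6.9,0],[0,0,0,-6.9,0],[0,0,0,0,0]]'
python3 -m pendant '[[0,0,0,0,0],[0,0,0,0,0],[0,0,0,0,0]]'
python3 - <<'E'
from h import *
from bench import arm
to(.481,.381,.15,110.8)
c=arm.capture("wrist");crop(c["frame"],120,100,520,400,2,"pics/w2.png");pickle.dump(c,open("w2.pkl","wb"))
E
```

```text
t: 6.33
eef_pos: [0.4814, 0.3795, 0.1676]
ee_rot: [0.233, 0.972, -0.002, -0.002]
force: [-0.3, -1.1, -0.6]
grip_width: 0.497
t: 7.0
eef_pos: [0.4819, 0.3783, 0.1683]
ee_rot: [-0.182, 0.983, -0.001, -0.002]
force: [0.3, -0.2, -0.7]
grip_width: 0.5
t: 7.25
eef_pos: [0.4825, 0.3792, 0.1702]
ee_rot: [-0.18, 0.984, -0.0, -0.001]
force: [-0.4, 0.9, -0.2]
grip_width: 0.502
t 7.25 tcp [0.4825 0.3792 0.1702] jaw 110.75 F [-0.4  0.9 -0.2] grip 0.502 | shift cm [0.07 0.23 2.02] turn -0.05
```

View pics/w2.png

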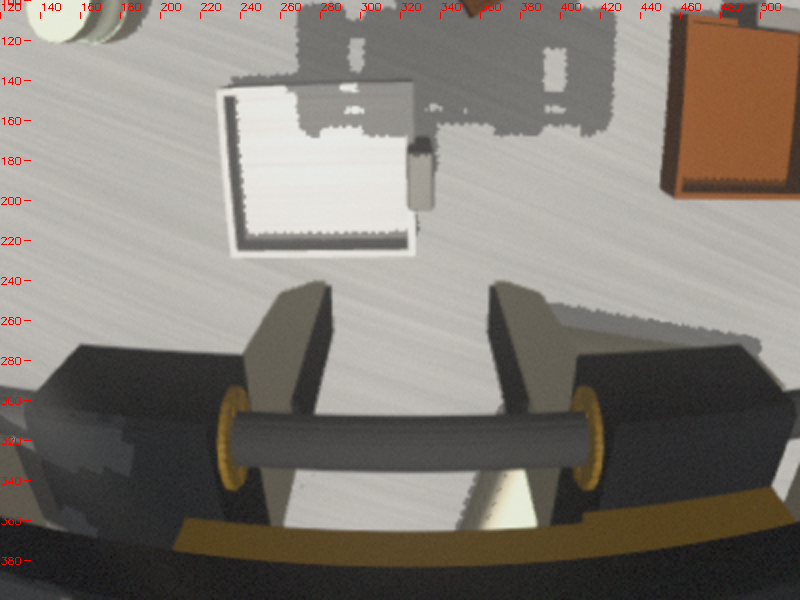

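Run:
```python
from h import *
c=pickle.load(open("w2.pkl","rb"));np.set_printoptions(precision=4,suppress=True)
f=lambda x,y:(120+x/2-.3,100+y/2-.3)
P=np.array([fonz(c,f(*p),.025)[:2] for p in((218,88),(413,81),(414,257),(232,257))]);e=np.roll(P,-1,0)-P
print(P,P.mean(0),np.linalg.norm(e,axis=1),np.degrees(np.arctan2(e[:,1],e[:,0])))
print("grip",[fonz(c,f(*p),.048)[:2] for p in((420,181),(408,181),(433,181),(420,153),(420,210))])
```

```text
[[0.473  0.2594]
 [0.433  0.3606]
 [0.5274 0.3972]
 [0.5667 0.2958]] [0.5    0.3282] [0.1089 0.1013 0.1087 0.1005] [ 111.5966   21.1479  -68.8171 -158.74  ]
grip [array([0.4786, 0.3818]), array([0.4808, 0.3759]), array([0.4762, 0.3881]), array([0.4647, 0.3764]), array([0.4933, 0.3874])]
```

```bash
python3 -m pendant '[[0.2,0.4,0,-0.5,0],[0,0,3.5,0,0],[0,0,3.5,0,0],[0,0,3.5,0,0],[0,0,2.5,0,0],[0,0,1.8,0,0],[0,0,0,0,0],[0,0,0,0,-1]]'
python3 -m pendant '[[0,0,0,0,-1],[0,0,0,0,-1],[0,0,0,0,-1],[0,0,0,0,-1],[0,0,0,0,-1]]'
python3 - <<'E'
from h import *
to(.481,.381,.035,75.5)
E
```

```text
t: 7.97
eef_pos: [0.4788, 0.3824, 0.0224]
ee_rot: [-0.185, 0.983, -0.0, -0.001]
force: [-0.1, 0.7, 1.0]
grip_width: 0.467
t: 8.38
eef_pos: [0.4799, 0.3827, 0.0238]
ee_rot: [-0.185, 0.983, 0.0, 0.001]
force: [-0.4, 0.0, -0.2]
grip_width: 0.121
t 8.38 tcp [0.4799 0.3827 0.0238] jaw 111.34 F [-0.4  0.  -0.2] grip 0.121 | shift cm [-0.05 -0.19 -1.12] turn 35.84
```

```bash
python3 -m pendant '[[0,0,-1,0,-1],[0,0,-2,0,-1],[-2.5,-1,0,0,-1],[-2.5,-1,0,0,-1],[-2.5,-1,0,0,-1],[0,0,0,5,-1],[0,0,0,5,-1],[0,0,0,5,-1]]'
python3 -m pendant '[[0,0,0,5,-1],[0,0,0,5,-1],[0,0,0,5,-1],[0,0,0,5,-1],[0,0,0,0,-1],[0,0,0,0,-1]]'
python3 - <<'E'
from h import *
from bench import arm
a=np.radians(76.3);u=np.array([np.cos(a),np.sin(a)]);q=np.array([.53,-.006])+u*.215;print(q)
to(q[0],q[1],.053,76.3)
E
```

```text
t: 9.05
eef_pos: [0.561, 0.3815, 0.0536]
ee_rot: [-0.053, 0.999, 0.0, 0.0]
force: [-0.2, 0.6, -0.2]
grip_width: 0.007
t: 9.55
eef_pos: [0.5603, 0.382, 0.0537]
ee_rot: [0.118, 0.993, 0.0, 0.0]
force: [-0.3, -0.1, -0.7]
grip_width: 0.007
[0.5809202  0.20288306]
t 9.55 tcp [0.5603 0.382  0.0537] jaw 76.5 F [-0.3 -0.1 -0.7] grip 0.007 | shift cm [ -6.19 -16.93   0.06] turn 0.2
```

The grip slipped: width is down to 0.007. I'll look for the dish.

Run:
```python
from h import *
from bench import arm
c=arm.capture("scene");crop(c["frame"],280,150,480,270,4,"pics/sc3.png");pickle.dump(c,open("s3.pkl","wb"))
c=arm.capture("side");pickle.dump(c,open("s3b.pkl","wb"));cv2.imwrite("pics/si3.png",c["frame"][:,:,::-1])
```

```text
(no output)
```

View pics/sc3.png

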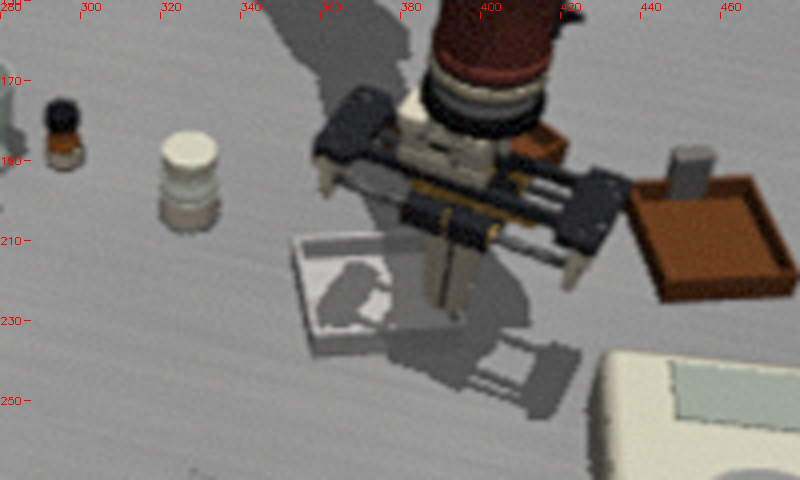

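The dish is flat and its rim corners are at the same pixels as before, so it slipped at lift and did not move. I'll regrasp deeper and slide it along the bench without lifting.

```bash
python3 -m pendant '[[0,0,-4,0,0],[3.95,-0.95,0,0,0],[3.95,-0.95,0,0,0],[0,0,0,-6.96,0],[0,0,0,-6.96,0],[0,0,0,-6.96,0],[0,0,0,-6.96,0],[0,0,0,-6.96,0]]'
python3 -m pendant '[[0,0,0,0,0],[0,0,0,0,0],[0,0,0,0,0]]'
python3 - <<'E'
from h import *
to(.479,.382,.011,111.3)
E
```

```text
t: 10.32
eef_pos: [0.4791, 0.3818, 0.0933]
ee_rot: [-0.187, 0.982, 0.0, 0.0]
force: [-0.3, -0.2, -0.9]
grip_width: 0.488
t: 10.57
eef_pos: [0.4791, 0.3818, 0.093]
ee_rot: [-0.182, 0.983, 0.0, 0.0]
force: [0.8, -0.2, 0.7]
grip_width: 0.5
t 10.57 tcp [0.4791 0.3818 0.093 ] jaw 111.02 F [ 0.8 -0.2  0.7] grip 0.5 | shift cm [0.   0.02 8.2 ] turn -0.28
```

```bash
python3 -m pendant '[[0,0,3,-0.3,0],[0,0,3,0,0],[0,0,2.1,0,0],[0,0,0,0,0],[0,0,0,0,-1],[0,0,0,0,-1],[0,0,0,0,-1],[0,0,0,0,-1]]'
python3 -m pendant '[[0,0,0,0,-1],[0,0,0,0,-1],[-1.5,-0.6,0,0,-1],[-2,-0.8,0,0,-1],[-2,-0.8,0,0,-1],[-2,-0.8,0,0,-1]]'
python3 - <<'E'
from h import *
a=np.radians(76.3);u=np.array([np.cos(a),np.sin(a)]);q=np.array([.53,-.006])+u*.215;print(q)
to(q[0],q[1],.011,76.3)
E
```

```text
t: 11.23
eef_pos: [0.48, 0.3828, 0.0137]
ee_rot: [-0.186, 0.983, 0.001, 0.001]
force: [0.8, 0.6, -0.2]
grip_width: 0.262
t: 11.73
eef_pos: [0.5595, 0.3822, 0.0131]
ee_rot: [-0.186, 0.982, 0.001, -0.001]
force: [-1.9, 0.8, 3.1]
grip_width: 0.149
[0.5809202  0.20288306]
t 11.73 tcp [0.5595 0.3822 0.0131] jaw 111.48 F [-1.9  0.8  3.1] grip 0.149 | shift cm [  4.58 -17.47   0.19] turn 35.18
```

```bash
python3 -m pendant '[[0,0,0,5,-1],[0,0,0,5,-1],[0,0,0,5,-1],[0,0,0,5,-1],[0,0,0,5,-1],[0,0,0,5,-1],[0,0,0,5,-1],[0,0,0,0,-1]]'
python3 - <<'E'
from h import *
a=np.radians(76.3);u=np.array([np.cos(a),np.sin(a)]);q=np.array([.53,-.006])+u*.25;print(q)
to(q[0],q[1],.012,76.3)
E
```

```text
t: 12.4
eef_pos: [0.5608, 0.3817, 0.0132]
ee_rot: [0.119, 0.993, 0.001, 0.001]
force: [0.6, -1.2, 4.4]
grip_width: 0.147
[0.58920954 0.23688728]
t 12.4 tcp [0.5608 0.3817 0.0132] jaw 76.35 F [ 0.6 -1.2  4.4] grip 0.147 | shift cm [ -6.18 -13.41   0.11] turn 0.05
```

```bash
python3 -m pendant '[[-2.1,-1.5,0,0,-1],[-2.1,-1.9,0,0,-1],[-2,-2.5,0,0,-1],[0,-2.5,0,0,-1],[0,-2.5,0,0,-1],[0,-2.5,0,0,-1],[0,0,0,0,-1],[0,0,0,0,-1]]'
python3 - <<'E'
from h import *
from bench import arm
a=np.radians(76.3);u=np.array([np.cos(a),np.sin(a)]);q=np.array([.53,-.006])+u*.117
to(q[0],q[1],.011,76.3)
c=arm.capture("wrist");pickle.dump(c,open("w3.pkl","wb"))
im=c["frame"];o=cv2.resize(im[:,:,::-1],None,fx=1.25,fy=1.25,interpolation=cv2.INTER_CUBIC);cv2.imwrite("pics/w3.png",o)
E
```

```text
t: 13.07
eef_pos: [0.5893, 0.2329, 0.0131]
ee_rot: [0.119, 0.993, -0.002, 0.0]
force: [-1.2, -3.3, 5.6]
grip_width: 0.149
t 13.07 tcp [0.5893 0.2329 0.0131] jaw 76.36 F [-1.2 -3.3  5.6] grip 0.149 | shift cm [  0.12 -12.91   0.25] turn 0.06
```

View pics/w3.png

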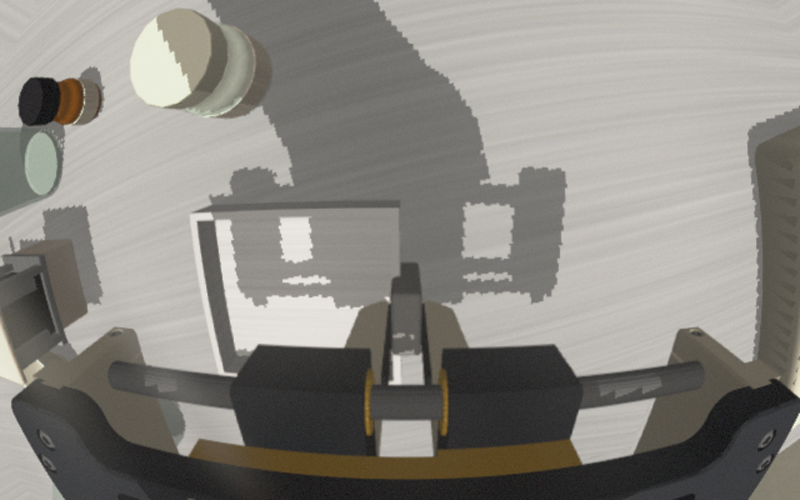

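```bash
python3 -m pendant '[[0.1,-2,0,0,-1],[0,-2.5,0,0,-1],[0,-2.5,0,0,-1],[0,-2.2,0,0,-1],[0,-1.4,0,0,-1],[0,0,0,0,-1],[0,0,0,0,-1],[0,0,0,0,-0.5]]'
python3 -m pendant '[[0,0,0,0,-0.5],[0,0,0,0,-0.5],[0,0,-1.5,0,-0.5],[0,0,0,0,-1],[0,0,0,0,-1],[0,0,0,0,-1],[0,0,0,0,-1],[0,0,0,0,-1]]'
python3 - <<'E'
from h import *
a=np.radians(76.3);u=np.array([np.cos(a),np.sin(a)]);q=np.array([.53,-.006])+u*.117
to(q[0],q[1],.027,76.3)
E
```

```text
t: 13.78
eef_pos: [0.5632, 0.1324, 0.0124]
ee_rot: [0.118, 0.993, -0.001, 0.0]
force: [-0.5, 0.3, -0.1]
grip_width: 0.181
t: 14.45
eef_pos: [0.5624, 0.1338, 0.0263]
ee_rot: [0.118, 0.993, -0.0, -0.001]
force: [-0.1, 0.1, 0.5]
grip_width: 0.008
t 14.45 tcp [0.5624 0.1338 0.0263] jaw 76.47 F [-0.1  0.1  0.5] grip 0.008 | shift cm [-0.16 -2.65 -0.07] turn 0.17
```

Run:
```python
from h import *
from bench import arm
o=[]
for n,(x0,y0,x1,y1) in(("scene",(220,150,420,250)),("side",(260,160,400,300))):
    c=arm.capture(n);pickle.dump(c,open(n+"4.pkl","wb"));crop(c["frame"],x0,y0,x1,y1,{"scene":4,"side":4}[n],f"pics/{n}4.png");o.append(cv2.imread(f"pics/{n}4.png"))
w=o[1];a=cv2.resize(o[0],None,fx=.9,fy=.9)
W=np.zeros((600,800,3),np.uint8)
# left side view cropped, right scene
s=cv2.resize(w,(400,400));t=o[0][:, 60:460]
W[:400,:400]=s;W[:400,400:]=t
cv2.imwrite("pics/c4.png",W[:400])
```

```text
(no output)
```

View pics/c4.png

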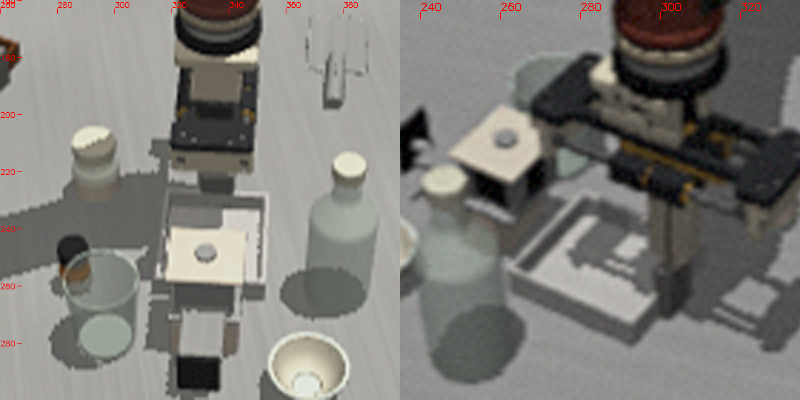

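Run:
```python
from h import *
c=pickle.load(open("scene4.pkl","rb"));b=pickle.load(open("side4.pkl","rb"))
f=lambda x,y:(220+(x-340)/4-.4,150+y/4-.4); g=lambda x,y:(260+x*.35-.4,160+y*.35-.4)
for p in((508,262),(632,338),(590,198)):print("sc",onz(c,f(*p),.025).round(4))
for p in((264,195),(169,193),(267,283)):print("si",onz(b,g(*p),.025).round(4))
# where grip-top corners & TCP would project in composite scene
s=np.array([.5624,.1338]);a=np.radians(76.4);u=np.array([np.cos(a),np.sin(a)]);v=np.array([-u[1],u[0]])
for n,X in(("tcp",np.r_[s,.026]),("g-",np.r_[s-v*.016,.048]),("g+",np.r_[s+v*.016,.048]),("g-out",np.r_[s-v*.016+u*.007,.048])):
    p=proj(c,X);q=proj(b,X);print(n,(p[0]-220)*4+340,(p[1]-150)*4,"side",(q[0]-260)/.35,(q[1]-160)/.35)
```

```text
sc [0.5784 0.0078 0.025 ]
sc [0.6233 0.1206 0.025 ]
sc [0.4952 0.0413 0.025 ]
si [0.6078 0.1171 0.025 ]
si [0.518  0.1352 0.025 ]
si [0.5886 0.0111 0.025 ]
tcp 675.2414264528961 280.31130383642403 side 213.37293974840367 186.47313472409647
g- 662.7874761840314 272.4713649733209 side 230.2227471792318 171.6185483958941
g+ 686.2769014602459 245.489680793959 side 196.78996081419086 170.00720706460194
g-out 671.1206225000631 276.0333003184286 side 230.5947273607798 166.32365066959082
```

The dish is flat under the outlet, but the fingers shut fully at TCP z 0.026, apparently over the grip's top. I'll probe down gently to find where the tips really are.

```bash
for i in 1 2 3; do python3 -m pendant '[[0,0,0.2,0,-1],[0,0,0,0,-1]]' | grep -E "eef|force"; done
```

```text
eef_pos: [0.5625, 0.1337, 0.0245]
force: [-0.3, -0.5, -0.3]
eef_pos: [0.563, 0.1339, 0.0237]
force: [-1.1, -0.5, 4.4]
eef_pos: [0.5632, 0.1342, 0.0236]
force: [-5.2, -1.8, 16.6]
```

Contact comes at TCP z 0.0238, so the real tips sit about 24 mm above the reported TCP, which also explains the first slip. I'll push the dish home with shut fingers behind the grip.

```bash
python3 -m pendant '[[0,0,-3.2,0,-1],[0,1.8,0,0,-1],[0,1.8,0,0,-1],[0,0,0,0,-1],[0,0,2.5,0,-1],[0,0,2.0,0,-1],[0,0,0,0,-1]]'
python3 -m pendant '[[0,-0.8,0,0,-1],[0,-0.8,0,0,-1],[0,-0.4,0,0,-1],[0,0,0,0,-1]]'
python3 - <<'E'
from h import *
a=np.radians(76.3);u=np.array([np.cos(a),np.sin(a)]);q=np.array([.53,-.006])+u*.1415
to(q[0],q[1],.01,76.3)
E
```

```text
t: 15.63
eef_pos: [0.5676, 0.1667, 0.004]
ee_rot: [0.118, 0.993, -0.002, -0.004]
force: [-0.6, 0.8, -0.2]
grip_width: 0.007
t: 15.97
eef_pos: [0.5672, 0.1468, 0.0091]
ee_rot: [0.119, 0.993, -0.0, 0.001]
force: [-0.2, -1.0, 0.4]
grip_width: 0.003
t 15.97 tcp [0.5672 0.1468 0.0091] jaw 76.28 F [-0.2 -1.   0.4] grip 0.003 | shift cm [-0.01 -1.58 -0.09] turn -0.02
```

Now small steps until contact.

```bash
for i in 1 2 3; do python3 -m pendant '[[0,-0.4,0,0,-1],[0,0,0,0,-1]]' | grep -E "eef|force"; done
```

```text
eef_pos: [0.5662, 0.1449, 0.0088]
force: [-0.7, -0.7, 0.9]
eef_pos: [0.565, 0.1413, 0.0084]
force: [0.5, 0.2, 0.6]
eef_pos: [0.5638, 0.1371, 0.0081]
force: [0.4, 1.5, 0.5]
```

```bash
for i in 1 2 3 4; do python3 -m pendant '[[0,-0.3,0,0,-1],[0,0,0,0,-1]]' | grep -E "eef|force"; done
python3 - <<'E'
from h import *
from bench import arm
c=arm.capture("side");pickle.dump(c,open("side5.pkl","wb"))
# dish: compare with 4: columns of rows where bright floor/rim vs bench
b=pickle.load(open("side4.pkl","rb"))
for n,k in(("4",b),("5",c)):
    for col in (320,350):print(n,col,cv2.cvtColor(k["frame"],cv2.COLOR_RGB2GRAY)[218:250,col].tolist())
E
```

```text
eef_pos: [0.563, 0.1342, 0.0079]
force: [-0.4, 1.5, 1.2]
eef_pos: [0.5622, 0.1311, 0.0079]
force: [0.7, 0.7, 0.3]
eef_pos: [0.5613, 0.128, 0.0078]
force: [-0.6, 0.3, 0.3]
eef_pos: [0.5618, 0.1274, 0.0082]
force: [0.8, 4.2, -0.7]
4 320 [103, 146, 172, 173, 142, 99, 97, 101, 110, 101, 90, 91, 92, 97, 113, 124, 121, 122, 120, 119, 118, 171, 221, 229, 227, 226, 223, 221, 220, 221, 222, 222]
4 350 [173, 173, 174, 173, 174, 173, 173, 171, 169, 196, 175, 106, 90, 92, 91, 143, 196, 205, 205, 205, 162, 167, 164, 166, 207, 164, 167, 165, 110, 173, 167, 113]
5 320 [20, 60, 95, 104, 100, 99, 99, 101, 102, 99, 100, 101, 98, 98, 104, 113, 104, 89, 92, 92, 93, 167, 222, 229, 229, 227, 225, 223, 221, 221, 222, 222]
5 350 [176, 174, 174, 174, 174, 173, 175, 172, 171, 170, 170, 170, 168, 169, 168, 167, 198, 176, 106, 90, 93, 91, 99, 169, 207, 205, 205, 205, 162, 168, 166, 111]
```

```bash
python3 -m pendant '[[0,-0.3,0,0,-1],[0,0,0,0,-1],[0,0,0,0,-1]]' | grep -E "eef|force"
python3 -m pendant '[[0,1.5,0,0,-1],[0,0,-4,0,-1],[0,0,-4,0,-1],[0,0,-4,0,-1],[0,0,-4,0,-1],[0,0,0,0,-1],[0,0,0,0,-1],[0,0,0,0,-1]]'
python3 - <<'E'
from h import *
from bench import arm
c=arm.capture("side");s=arm.capture("scene")
pickle.dump((c,s),open("p6.pkl","wb"))
crop(c["frame"],290,215,390,315,4,"pics/a.png");crop(s["frame"],230,160,330,260,4,"pics/b.png")
cv2.imwrite("pics/c6.png",np.hstack([cv2.imread("pics/a.png"),cv2.imread("pics/b.png")]))
to(.5,.1,.2,76.3)
E
```

```text
eef_pos: [0.5618, 0.1273, 0.0087]
force: [2.1, 7.8, 1.1]
t: 18.1
eef_pos: [0.5626, 0.1368, 0.1671]
ee_rot: [0.118, 0.993, -0.001, -0.001]
force: [-0.7, 0.6, -1.3]
grip_width: 0.004
t 18.2 tcp [0.5621 0.1369 0.1659] jaw 76.44 F [-0.7  0.2 -0.3] grip 0.001 | shift cm [ 5.18 -5.06 -3.37] turn 0.14
```

View pics/c6.png

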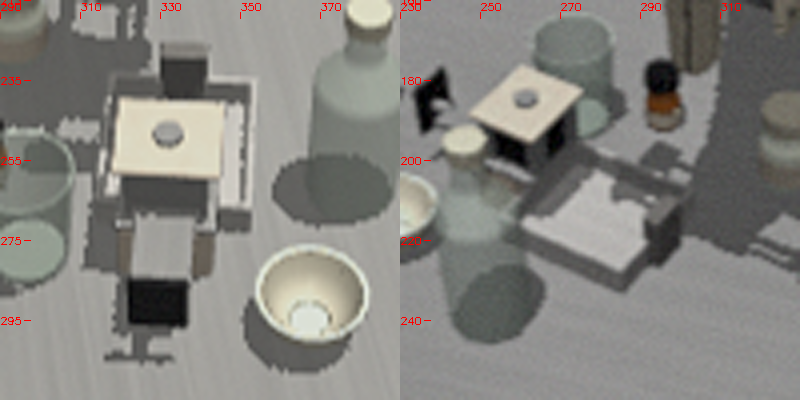

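Run:
```python
from h import *
c,s=pickle.load(open("p6.pkl","rb"))
g=lambda x,y:(290+x/4-.4,215+y/4-.4);f=lambda x,y:(230+(x-400)/4-.4,160+y/4-.4)
print("end",onz(c,g(114,78),.025),onz(c,g(257,78),.025))
print("push top",onz(c,g(129,278),.078),onz(c,g(188,278),.078),"bot",onz(c,g(129,328),.034),onz(c,g(188,328),.034))
print("scene push top",onz(s,f(416,80),.078),onz(s,f(443,68),.078),"bot",onz(s,f(420,132),.034))
print("grip top tri",tri(c,g(185,45),s,f(662,200)))
print("scene rim corners",onz(s,f(523,217),.025),onz(s,f(620,275),.025))
```

```text
end [0.51241029 0.11020385 0.025     ] [0.60807395 0.09374335 0.025     ]
push top [ 0.49138398 -0.09178568  0.078     ] [ 0.5251937  -0.09753232  0.078     ] bot [ 0.49006237 -0.09617391  0.034     ] [ 0.5247318  -0.10205057  0.034     ]
scene push top [ 0.50935798 -0.10732358  0.078     ] [ 0.49021414 -0.09372281  0.078     ] bot [ 0.51936892 -0.10582528  0.034     ]
grip top tri (array([0.55906961, 0.10554989, 0.05593674]), np.float64(0.0032951469544937584))
scene rim corners [0.57462719 0.00228583 0.025     ] [0.60900095 0.09133888 0.025     ]
```

Home and flat: the end wall is about 0.207 m from the push face, against 0.210 nominal. Now I'll go over the magazine to behind the plunger.

```bash
python3 -m pendant '[[0,-3.84,0,0,-1],[0,-3.84,0,0,-1],[0,-3.84,0,0,-1],[0,-3.84,0,0,-1],[0,-3.84,0,0,-1],[0,-3.84,0,0,-1],[0,-3.84,0,0,-1],[-0.3,0,0,0,-1]]' >/dev/null
python3 -m pendant '[[0,0,0,0,-1],[0,0,0,0,-1],[0,0,0,0,-1]]'>/dev/null
python3 - <<'E'
from h import *
to(.5015,-.125,.040,76.5)
E
```

```text
t 19.12 tcp [ 0.5035 -0.1224  0.167 ] jaw 76.61 F [0.7 0.5 0.5] grip 0.004 | shift cm [ 0.1  -0.31 12.7 ] turn 0.11
```

```bash
python3 -m pendant '[[0.1,-0.4,0,0,-1],[0,0,3.2,0,-1],[0,0,3.2,0,-1],[0,0,3.2,0,-1],[0,0,3,0,-1],[0,0,0,0,-1],[0,0,0,0,-1]]'
for i in 1 2 3; do python3 -m pendant '[[0,0.4,0,0,-1],[0,0,0,0,-1]]' | grep -E "eef|force"; done
```

```text
t: 19.7
eef_pos: [0.5009, -0.1269, 0.0411]
ee_rot: [0.117, 0.993, 0.0, -0.002]
force: [-0.0, 0.4, -0.0]
grip_width: 0.004
eef_pos: [0.5047, -0.1232, 0.0439]
force: [0.4, -0.0, -0.4]
eef_pos: [0.505, -0.1193, 0.0435]
force: [-0.6, -0.1, 0.1]
eef_pos: [0.5053, -0.116, 0.0427]
force: [-0.5, -0.8, 0.1]
```

```bash
for i in 1 2 3 4; do python3 -m pendant '[[0,0.3,0,0,-1],[0,0,0,0,-1]]' | grep -E "eef|force"; done
```

```text
eef_pos: [0.5055, -0.1144, 0.0424]
force: [-0.3, -3.1, 1.9]
eef_pos: [0.5063, -0.1114, 0.0423]
force: [-0.3, -3.8, 2.6]
eef_pos: [0.507, -0.1085, 0.0422]
force: [-1.0, -4.5, 3.0]
eef_pos: [0.5077, -0.1056, 0.0422]
force: [-1.7, -4.7, 3.6]
```

```bash
python3 -m pendant '[[0,0.6,0,0,-1],[0,0.6,0,0,-1],[0,0.6,0,0,-1],[0,0.6,0,0,-1],[0,0.6,0,0,-1],[0,0.5,0,0,-1],[0,0,0,0,-1]]'| grep -E "eef|force"
for i in 1 2 3 4; do python3 -m pendant '[[0,0.3,0,0,-1],[0,0,0,0,-1]]' | grep -E "eef|force"; done
```

```text
eef_pos: [0.5152, -0.0743, 0.0422]
force: [-2.3, -10.2, 5.3]
eef_pos: [0.5157, -0.0723, 0.0422]
force: [-2.7, -10.1, 5.5]
eef_pos: [0.5163, -0.0698, 0.0423]
force: [-2.7, -10.9, 5.4]
eef_pos: [0.5169, -0.0672, 0.0422]
force: [-1.4, -11.8, 5.2]
eef_pos: [0.5174, -0.0652, 0.0423]
force: [-1.7, -12.0, 5.7]
```

```bash
for i in 1 2 3; do python3 -m pendant '[[0,0.25,0,0,-1],[0,0,0,0,-1]]' | grep -E "eef|force"; done
```

```text
eef_pos: [0.5174, -0.0652, 0.0423]
force: [-2.9, -15.4, 5.7]
eef_pos: [0.5173, -0.0651, 0.0423]
force: [-3.6, -18.1, 7.6]
eef_pos: [0.5173, -0.0651, 0.0424]
force: [-4.7, -22.4, 7.8]
```

End stop reached: force rises with no further travel at 52 mm. Now I'll let it back and check numerically.

```bash
python3 -m pendant '[[0,-1,0,0,-1],[0,-1.2,0,0,-1],[0,-1.2,0,0,-1],[0,-1.2,0,0,-1],[0,-1.2,0,0,-1],[0,-1.2,0,0,-1],[0,0,0,0,-1],[0,0,0,0,-1]]'| grep -E "eef|force"
cat > chk.py <<'E'
from h import *
from bench import arm
O=np.array([.5304,-.0050]);a=np.radians(76.5);u=np.array([np.cos(a),np.sin(a)]);v=np.array([-u[1],u[0]])
_,s0=pickle.load(open("p6.pkl","rb"));s=arm.capture("scene");c=arm.capture("side")
pickle.dump((c,s),open("p7.pkl","wb"))
A=cv2.cvtColor(s0["frame"],cv2.COLOR_RGB2GRAY).astype(int);B=cv2.cvtColor(s["frame"],cv2.COLOR_RGB2GRAY).astype(int)
m=((B-A)<-40).astype(np.uint8);n,l,st,ce=cv2.connectedComponentsWithStats(m)
for i in range(1,n):
    if st[i,4]>25:
        X=onz(s,ce[i],.012)[:2]-O;print("darker",st[i],ce[i].round(1),"disp xy",(X@u).round(3),(X@v).round(3),"gray",B[l==i].mean().round())
# push plate: black blob in side view
g=c["frame"].max(2)[278:308,310:345]<40;y,x=np.nonzero(g);print("black push blob rows",y.min()+278,y.max()+278,"cols",x.min()+310,x.max()+310)
g=pickle.load(open("p6.pkl","rb"))[0]["frame"].max(2)[278:308,310:345]<40;y,x=np.nonzero(g);print("before",y.min()+278,y.max()+278,x.min()+310,x.max()+310)
to(.5055,-.1144,.042)
E
python3 chk.py
```

```text
eef_pos: [0.5034, -0.1183, 0.0414]
force: [-0.7, 0.2, -0.0]
darker [ 191    0   95  199 5858] [225.5 113.3] disp xy -0.454 0.365 gray 51.0
darker [231   0  16   4  40] [240.2   1.1] disp xy -1.266 1.494 gray 34.0
darker [269   0  16  17 183] [277.7   6.3] disp xy -1.0 1.535 gray 21.0
darker [291   0  10  13  41] [295.9   5.1] disp xy -0.913 1.612 gray 20.0
darker [290   9  29  41 352] [303.6  28.9] disp xy -0.66 1.296 gray 23.0
darker [225  18  18  11 128] [234.2  21.8] disp xy -1.066 1.183 gray 37.0
darker [280  20   9  14  36] [284.7  25.9] disp xy -0.777 1.28 gray 21.0
darker [292  40  19  13 155] [302.3  46.1] disp xy -0.54 1.089 gray 21.0
darker [314  46   7  15  43] [318.2  53. ] disp xy -0.425 1.057 gray 25.0
darker [332  48   5  36  96] [334.4  67.5] disp xy -0.275 0.953 gray 37.0
darker [294 127  11   7  38] [299.5 129.7] disp xy -0.133 0.415 gray 34.0
darker [277 139  11   6  45] [282.4 141.6] disp xy -0.145 0.317 gray 82.0
darker [263 200  16  17 154] [270.9 208.2] disp xy 0.022 0.005 gray 31.0
black push blob rows 278 301 cols 310 343
before 285 296 322 335
t 23.38 tcp [ 0.5039 -0.1173  0.0415] jaw 76.6 F [-0.4  0.6  0.5] grip 0.004 | shift cm [-0.09  0.32 -0.04] turn None
```

Run:
```python
from h import *
c,s=pickle.load(open("p7.pkl","rb"))
O=np.array([.5304,-.0050]);a=np.radians(76.5);u=np.array([np.cos(a),np.sin(a)]);v=np.array([-u[1],u[0]])
G=cv2.cvtColor(s["frame"],cv2.COLOR_RGB2GRAY)
for r in range(196,232):print(r,' '.join('%3d'%k for k in G[r,256:302]))
def P(x,y,z):return proj(s,np.r_[O+u*x+v*y,z]).round(1)
for x in(.01,.05):
    for y in(-.02,.02):print("flat plate top",x,y,P(x,y,.012),"bottom",P(x,y,.004))
```

```text
196  11   0   7   1  13  45  60  59  57  52  44  11   2  21  53  75  70  66  74  88 101 119 136 152 150 144 146 147 145 145 149 147 148 144 149 144 148 148 148 150 148 151 150 149 150 150
197   0  13   3   6  15  37  54  55  57  56  38  12  23  56  72  73  68  70  75  75  80  88 110 153 172 164 154 145 145 143 147 150 149 147 144 145 147 150 149 149 148 147 147 147 147 151
198   7  12   0  11   7  38  58  61  59  62  45  33  58  74  78  67  72  72  69  69  74  74  77 109 141 154 164 161 154 148 144 146 145 147 149 148 145 152 144 148 148 150 151 150 147 148
199  43  24   3  12  11  37  52  62  60  55  52  60  70  66  54  61  74  69  74  78  75  73  72  82  98 114 125 149 163 168 158 150 147 146 146 149 150 142 150 145 150 146 151 146 150 149
200  85  68  53  18  11  20  49  51  56  59  66  74  65  43  15  42  59  76  74  76  72  70  68  81  89  90  90 108 122 149 169 173 166 156 149 145 146 146 147 147 149 147 146 148 149 147
201 141 141 115  79  45  31  49  61  58  64  74  67  44  16   9  16  47  73  97  95  89  75  78  84  91  87  90  89  92 105 119 130 148 163 163 156 149 152 147 
[... 5209 characters left out ...]
89  88  87  88  81  73  74  76 112 148 153 153 152 152 151 146 151 150 151 150 146
230  88  86  86  86  75  76  75  88  78  98 134 150 152 148 148 148 150 150 152 149 147 130 112  95  91  84  89  89  91  83  71  75 108 141 149 149 149 150 154 145 148 153 150 150 148 152
231  89  86  86  82  83  75  79  84  80  81 118 156 155 153 152 150 153 156 151 153 152 147 143 138 128 107  88  86  87  84  75 105 140 148 145 149 144 146 145 146 147 149 152 149 146 147
flat plate top 0.01 -0.02 [262.9 211.8] bottom [263.2 213.6]
flat plate top 0.01 0.02 [270.6 204. ] bottom [270.8 205.8]
flat plate top 0.05 -0.02 [273.8 216.5] bottom [274.  218.4]
flat plate top 0.05 0.02 [281.3 208.5] bottom [281.5 210.4]
```

Plate 1 is in the dish. Its edges read as tilted, resting against the end wall with centre about 20 mm up, which is within bounds. Second stroke: first confirm contact at the home position, then push fully in.

```bash
for i in 1 2; do python3 -m pendant '[[0,0.3,0,0,-1],[0,0,0,0,-1]]' | grep -E "eef|force";done
python3 -m pendant '[[0,0.6,0,0,-1],[0,0.6,0,0,-1],[0,0.6,0,0,-1],[0,0.6,0,0,-1],[0,0.6,0,0,-1],[0,0.6,0,0,-1],[0,0.6,0,0,-1],[0,0,0,0,-1]]'| grep -E "eef|force"
for i in 1 2 3 4; do python3 -m pendant '[[0,0.3,0,0,-1],[0,0,0,0,-1]]' | grep -E "eef|force"; done
```

```text
eef_pos: [0.5044, -0.1157, 0.0417]
force: [-1.2, -1.8, -0.1]
eef_pos: [0.5049, -0.1139, 0.0418]
force: [-1.0, -3.3, -2.1]
eef_pos: [0.5139, -0.0767, 0.0419]
force: [-2.4, -9.0, 0.5]
eef_pos: [0.5143, -0.0749, 0.0419]
force: [-3.1, -10.3, -0.3]
eef_pos: [0.5149, -0.0724, 0.0419]
force: [-3.0, -10.3, -0.1]
eef_pos: [0.5155, -0.0699, 0.0419]
force: [-2.7, -10.5, 0.8]
eef_pos: [0.5162, -0.0673, 0.0419]
force: [-2.4, -11.3, 0.8]
```

```bash
for i in 1 2 3; do python3 -m pendant '[[0,0.25,0,0,-1],[0,0,0,0,-1]]' | grep -E "eef|force"; done
python3 -m pendant '[[0,0,0,0,-1],[0,-1.1,0,0,-1],[0,-1.2,0,0,-1],[0,-1.2,0,0,-1],[0,-1.2,0,0,-1],[0,-1.2,0,0,-1],[0,-1.2,0,0,-1],[0,0,0,0,-1]]'| grep -E "eef|force"
```

```text
eef_pos: [0.5167, -0.0652, 0.0419]
force: [-2.8, -12.2, -0.3]
eef_pos: [0.5167, -0.0651, 0.0419]
force: [-3.8, -14.0, 0.8]
eef_pos: [0.5166, -0.065, 0.042]
force: [-4.4, -17.3, 1.6]
eef_pos: [0.5028, -0.125, 0.0421]
force: [0.4, -0.2, -0.5]
```

```bash
python3 -m pendant '[[0,0,-3.5,0,-1],[0,0,-3.5,0,-1],[0,0,-3.5,0,-1],[0,0,-3.5,0,-1],[0,-3,0,0,-1],[0,-3,0,0,-1],[0,0,0,0,-1],[0,0,0,0,-1]]'| grep -E "t:|eef|force"
python3 - <<'E'
from h import *
from bench import arm
s=arm.capture("scene");c=arm.capture("side");pickle.dump((c,s),open("p8.pkl","wb"))
c0,s0=pickle.load(open("p6.pkl","rb"));_,s7=pickle.load(open("p7.pkl","rb"))
G=cv2.cvtColor(s["frame"],cv2.COLOR_RGB2GRAY)
for r in range(196,226):print(r,''.join('#' if k<35 else '+' if k<70 else '-' if k<125 else '.' for k in G[r,250:302]), ''.join('#' if k<35 else '+' if k<70 else '-' if k<125 else '.' for k in cv2.cvtColor(s7["frame"],cv2.COLOR_RGB2GRAY)[r,250:302]))
H=cv2.cvtColor(c["frame"],cv2.COLOR_RGB2GRAY);H0=cv2.cvtColor(c0["frame"],cv2.COLOR_RGB2GRAY)
for r in range(222,306,2):print(r,*[''.join('#' if k<35 else '+' if k<70 else '-' if k<125 else '.' for k in h[r,310:362]) for h in(H0,H)])
E
```

```text
t: 26.88
eef_pos: [0.4891, -0.1815, 0.1823]
ee_rot: [0.119, 0.993, 0.0, 0.001]
force: [-0.4, 0.6, -0.2]
196 .-++#######++++++###+--+----........................ .-++#######++++++###+--+----........................
197 --++#######++++++##+-+++-----....................... --++#######++++++##+--+------.......................
198 --++#######++++++#+---++--++--...................... --++#######++++++#+--+--++----......................
199 -----++####+++++++-++++---+-----.................... -----++####+++++++-+++-+--------....................
200 --...---+###+++++-++#+++----+------................. -....--++###+++++-++#++-----+------.................
201 ---.....--+#++++-++###+++------------............... ---.....--+#++++-++###+--------------...............
202 ------....--++++++#######++-..----------............ ------....--+++++######+-----.----------............
203 --------....--+++#########++....---------........... --------...---++########+---....---------...........
204 ----------...-++###########+-.....----------........ ----------...--+#########+-.......-----------.......
205 --
[... 6223 characters left out ...]
-----------------------......----.......
294 ........----##############+..............-----...... ........----############+++..............-----......
296 .........--------+++++++++-..............-------.... .........--------+++++++-+-..............-------....
298 ..........--.----------..................----------. ..........--.----------..................----------.
300 .............----.........................---------- .............----.........................----------
302 .............----..........................--------- .............----..........................---------
304 ......-----------------......................------- -----------------------......................-------
```

Run:
```python
from h import *
from bench import arm
d=pickle.load(open("c0.pkl","rb"));c,s=pickle.load(open("p8.pkl","rb"))
for n,a,b,r in(("weight scene",d["scene"],s,(214,172,230,188)),("weight side",d["side"],c,(305,318,324,342)),("bowl",d["side"],c,(350,275,385,303)),("vial",d["scene"],s,(290,174,302,193)),("beaker foot side",d["side"],c,(282,268,306,288)),("spatula",d["side"],c,(366,165,392,198)),("flask",d["side"],c,(365,212,395,272))):
    x0,y0,x1,y1=r;p=a["frame"][y0:y1,x0:x1].astype(int)-b["frame"][y0:y1,x0:x1];print(n,abs(p).mean().round(1))
s=arm.sense();print(s["t"],s["force"])
print(arm.job_done())
```

```text
weight scene 27.1
weight side 27.3
bowl 21.0
vial 3.5
beaker foot side 21.5
spatula 20.3
flask 18.5
26.9833 [-0.75286977  0.29763454  0.41414583]
the job is handed in; nothing more can be done
None
```

I handed the job in at about 27 s, and I believe it meets the task, but three of my final checks were weak or inconclusive.

**What I did**
- **Jar:** I set it aside upright at about (0.445, 0.18) m.
- **Dish:** My first grasp was too shallow and slipped as I lifted. The dish barely moved, so I regripped it deeper, slid it along the bench, and pushed it home with shut fingers. It touched the pedestal at about 8 N.
- **Plunger:** I worked it twice. Each time it travelled about 51 mm to the hard stop (17 to 22 N), and I then let it come back.

**What the last checks showed**
- **Plates 1 and 2:** Both show as dark shapes inside the dish. Plate 1 appears to lean on the end wall, with its centre about 20 mm up. Plate 2 seems to overlap it, by my estimate below the 35 mm limit.
- **Plunger:** The push plate is back at its starting pixels. At the start of the second stroke it also met the fingers at its home position.
- **Jar and dish:** The jar stood upright and the dish was flat in the last picture I viewed, taken before the plunger strokes.
- **Robot:** It ended clear of everything, reading about 1 N or less.

**Weak or failed checks**
- **Plates 3 and 4:** I inferred that they are still in the magazine from making exactly two full strokes. I did not see them directly.
- **Bystanders:** Only the vial's image matched the start closely. The weight, bowl, beaker, flask and spatula patches all differed (mean 18 to 27 grey levels), including the spatula, which the arm never went near. I suspect the arm and its shadow in the view but could not confirm it. I felt no unexpected contact forces.
- **Dispenser angle:** The two fixed cameras disagreed, at about 73° and 80°. I used 76.5°.

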